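# Hang washed sign plates on the drying fork with a T-foot hanger

### The job

Take the T-foot hanger off the drying fork, thread it down through the keyholes of all three stacked plates, turn its foot crosswise under the lowest and lift them off the stand together, then hang the hanger with the plates back in its seat on the fork and let go. The plates are washed for painting: the gripper must not touch them. Feel your way, never pressing the hanger hard on plates or stand, and leave tin, jar and brush alone.

Things in the scene. Friction and masses are not known exactly. Their poses are not given: they have to be found in the camera images.
- hanger: steel T-foot hanger, upright, 0.18 kg: collar 40 mm across, 6 mm thick, grip above, 12 mm shaft below with a cross foot 30 (x) x 8 (y) x 10 mm high, rounded below. Origin: centre of the collar's underside, z up. The shaft is clamped at a new length each time: the foot's underside is 103 to 125 mm below the origin, not measured; feel for it on the stand's floor. Starts in the fork's seat.
- hanger_grip (a point): middle of the hanger's wooden grip, 28.5 mm above the hanger's origin; the grip is 44 mm (x, parallel to the foot) x 14 mm (y) x 45 mm high (6 to 51 mm above the origin). Pressing the hanger on a plate or the stand with more than 30 N is forcing it.
- plate_low: aluminium plate 80 (x) x 64 (y) x 8 mm, about 0.1 kg; origin: centre of its underside, z up. Through keyhole in its middle: a 17 x 17 mm square eye with an ear to either side along x; with the ears the opening is 38 mm long (x), the ears 12 mm wide (y). Lowest of the three stacked on the stand, about in line with the stand's axes.
- plate_mid: aluminium plate 80 (x) x 64 (y) x 8 mm, about 0.1 kg; origin: centre of its underside, z up. Through keyhole in its middle: a 17 x 17 mm square eye with an ear to either side along x; with the ears the opening is 38 mm long (x), the ears 12 mm wide (y). Middle one of the stack; the plates lie loose, up to 3 mm out of line with one another.
- plate_top: aluminium plate 80 (x) x 64 (y) x 8 mm, about 0.1 kg; origin: centre of its underside, z up. Through keyhole in its middle: a 17 x 17 mm square eye with an ear to either side along x; with the ears the opening is 38 mm long (x), the ears 12 mm wide (y). Uppermost of the stack; its upper face is 44 mm above the table.
- stand: fixed stand: steel floor plate 130 x 110 x 6 mm, two plywood rails along x (at y = +-27 mm, 12 mm wide) that carry the stack by its long edges, slim stops round it up to 40 mm height with 3 mm play. Origin: centre of its underside, z up. Floor 6 mm above the origin, lowest plate's underside 20 mm: the space below the plates is 14 mm high and 42 mm wide (y) for the 10 mm foot.
- fork: fixed steel drying fork: base 160 x 100 x 10 mm, post, two level prongs (10 mm wide and high, 18 mm gap) that point to its -x, roughly towards the robot. Origin on the table straight below the seat point, x from the open end to the post, z up. The prongs end 34 mm before the seat; the post starts 75 mm behind it.
- fork_seat (a point): seat of the fork: point midway between the prongs at the height of their upper faces, 170 mm above the table; axes as the fork's. Lips 5 mm high stand on the prongs 22.5 mm before and behind it; the hanger's collar rests on the prongs between the lips, its shaft in the gap.
- paint_tin: bystander: closed paint tin 90 mm across, 110 mm high; origin: centre of its underside.
- jar: bystander: closed glass jar 60 mm across, 85 mm high; origin: centre of its underside.
- brush: bystander: paint brush 190 mm long lying on the table; origin near its middle.
Mind the look-alikes: they are no part of the job. There is more than one size of the hanger; the job needs the larger. Of the things shaped like the fork, the steel one is meant.

How it is judged:
By the outcome, as a careful person would: the job done as asked, in the order asked, and still so for the second after the job is handed in, with the robot touching nothing.
It also fails if it takes over 69 s, if anything falls off the work surface, if the arm or the gripper's body presses on something with over 40 N, if the wrist force passes 120 N, or if a joint passes its speed limit or range.

### The arm

A 6-joint arm with a two-finger parallel gripper is mounted at the origin on the work surface. World frame = base frame: x ahead of the robot, y to its left, z up, the work surface at z = 0. Lengths are in m, angles in rad, forces in N, time in s.
With the tool pointing down it reaches from about 0.375 to 0.925 m from the base axis. Payload 5.7 kg.
Tool frame: the origin (TCP) lies between the finger pads; the fingertips stand 22 mm ahead of it and the grasp point (between the pads) lies 3 mm ahead of it; z points along the fingers, y is the line along which they close (so a half turn about z gives the same grasp; the last joint's range is limited). The gripper opens to 88 mm and grips with 3 to 60 N. Pads are 20 mm wide; open, the fingers measure 115 mm over their backs; the gripper's body (75 mm by 178 mm) begins 61 mm behind the grasp point.
Start: joints at [-1.361, 0.359, 1.51, -0, 1.272, -0.115], TCP at [0.191, -0.569, 0.245] pointing down, gripper open.
Joint ranges: [-2.97, 2.97], [-1.01, 2.36], [0.21, 2.38], [-0.96, 4.11], [0.2, 2.71], [-2.98, 2.98]. Speed limits (rad/s): [2.39, 2.39, 3.14, 3.14, 3.14, 3.14].

### API

Orientations are given as a unit quaternion [x, y, z, w].
In Python, from plant import bot gives the robot as it stands. The module is installed in compiled form; this text tells all that it offers.
- The arm moves only by the tool servo_tool, never from a script. Its argument "commands" is a list that holds one entry, the list of rows, each a list of 5 numbers: the shift along the tool's x, y, z in mm, then the turn about the tool's z in degrees, then the closure, from -1 (fully open) to 1 (shut), so that 0 is half open. A call has exactly 5 rows; each row is the pose to reach, as a shift and turn from the pose commanded when the call began, along the tool's axes at that moment; what a row does not reach only later rows make up. A row lasts 1/8 s, in which the tool goes at most 62.5 mm and 10.7 degrees, less where a joint would pass 70% of its speed; a pose out of reach is approached as far as the arm can. A call with a gripper value outside its range is refused whole. The fingers move at their own pace and stop on an object; "squeeze" is the grip in N (left out, the last holds). Time passes only in rows, so rows that repeat a pose let the fingers close, or fill a call up. It gives the time, the measured TCP pose, the force, the opening and the grip force at its end, in the units of the state.
- bot.read_state(): the state, without advancing time (a new reading comes with each control period).
- bot.capture(name): name is "side" or "top" or "wrist"; returns a dict with "image" (480x640x3 uint8, red, green, blue), "K" (3x3 intrinsics, pixels), "camera_from_world" (4x4, takes a point from world to camera coordinates). Camera axes: x right, y down, z forward; pixel columns grow to the right and rows downward; lengths in m; the calibration is good to about 2 mm. A picture is of the moment at which its call begins. There is no depth.
- bot.finish_job(): hands the job in; it is judged then, once.
Trained networks look in a picture, given as the dict that the camera call returned (one of the last four; its "shot" number tells which), for a name from the list of things; names that differ only in an ending like _2 or _b are one class to them, and where a whole thing is asked for, a point or a joint stands for the part that bears it (a point fixed in the world has none). Each returns a list of dicts, best first, with "p" (0 to 1); they miss things now and then, are a little off and sometimes report something else, mostly with a low value. They report only what shows in the picture. A call takes as long as a camera call. They do not tell look-alikes from the thing itself.
- bot.outline_of(picture, query): "region" (480x640 bool, what is visible of it).
- bot.pinpoint(picture, query): "location" ([x, y, z] in m, in the coordinates of the camera as it stood for that picture, good to about 4 mm: a listed point, or the origin of a listed thing).
The state is a dict: "time_s": time; "joints": joint angles; "joint_vel": joint speeds; "joint_torque": joint torques, N m; "tool_pos": TCP position; "eef_rot": TCP orientation; "contact_force": force on the tool from outside, world axes, zero at the start; "torque": the same for the moment, N m; "width": opening from 0.0 (shut) to 1.0 (fully open); "finger_force": force on a finger pad.
Only numpy, scipy, OpenCV 4.12 (cv2) and the standard library are available. Lean on these libraries where they do the work, as an engineer would, in place of code of your own. Each camera call takes 0.05 s, during which the arm holds its last target. There are 200 camera calls.

## Working session

There is one attempt and no reset: what is moved stays moved. The work goes in short steps, Python scripts to look and compute and a tool call to move; the robot and the scene stay as the last step left them, time stands still between calls to the robot, and variables do not carry over. Pictures are saved under pics/ and viewed, at most 10 in all, crops included, and the job is handed in when it is done.

Besides the shell and the picture viewer there is one more tool, called in YAML: its name, and indented under it one key for each argument. servo_tool: Moves the arm, as the interface text tells. Its arguments: {"type":"object","properties":{"commands":{"type":"array","items":{"type":"array","items":{"type":"array","items":{"type":"number"}}}},"squeeze":{"type":"number"}},"required":["commands"]}

```bash
mkdir -p pics
cat > h.py <<'E'
import numpy as np, cv2
from plant import bot
from scipy.spatial.transform import Rotation as R
def world(pic,p):
    T=np.linalg.inv(pic["camera_from_world"]); return (T@np.r_[p,1])[:3]
def proj(pic,p):
    c=pic["camera_from_world"]@np.r_[p,1]; u=pic["K"]@c[:3]; return u[:2]/u[2]
def ray(pic,uv,z):
    T=np.linalg.inv(pic["camera_from_world"]); d=T[:3,:3]@np.linalg.inv(pic["K"])@np.r_[uv,1]; o=T[:3,3]
    return o+d*(z-o[2])/d[2]
def save(pic,name): cv2.imwrite("pics/"+name,cv2.cvtColor(pic["image"],cv2.COLOR_RGB2BGR))
E
python3 - <<'E'
from h import *
np.set_printoptions(precision=4,suppress=True)
s=bot.read_state(); print(s)
for c in ["side","top"]:
    p=bot.capture(c); save(p,c+"1.png")
    T=np.linalg.inv(p["camera_from_world"]); print(c,T[:3,3],p["K"][0,0])
    for q in ["hanger","hanger_grip","plate_low","plate_mid","plate_top","stand","fork","fork_seat","paint_tin","jar","brush"]:
        for r in bot.pinpoint(p,q):
            if r["p"]>.2: print(q,round(r["p"],2),world(p,r["location"]),proj(p,world(p,r["location"])).round())
E
```

```text
{'time_s': 0.0, 'joints': array([-1.3611,  0.3595,  1.5114, -0.    ,  1.2725, -0.1151]), 'joint_vel': array([-0.0001,  0.0015, -0.0006,  0.    ,  0.    ,  0.0021]), 'joint_torque': array([ -0.0053, -51.5392, -27.0722,   0.067 ,   0.035 ,  -0.0001]), 'tool_pos': array([ 0.1913, -0.568 ,  0.2438]), 'eef_rot': array([ 0.9868,  0.1617, -0.0001, -0.0009]), 'contact_force': array([0.1726, 0.1851, 0.0458]), 'torque': array([0.0227, 0.0239, 0.0008]), 'finger_force': 0.0, 'width': 0.9991813524804461}
side [ 0.369  -0.5189  0.6131] 456.3441840065102
hanger 0.91 [0.5817 0.2202 0.1714] [321. 190.]
hanger 0.53 [0.5951 0.3192 0.0869] [314. 201.]
hanger_grip 0.83 [0.5812 0.2155 0.198 ] [321. 179.]
hanger_grip 0.51 [0.599  0.3204 0.1059] [316. 193.]
plate_low 0.63 [ 0.5552 -0.2014  0.0199] [389. 432.]
plate_mid 0.6 [ 0.5555 -0.1997  0.0271] [389. 428.]
plate_top 0.67 [ 0.5552 -0.1985  0.0342] [389. 425.]
stand 0.7 [ 0.5535 -0.199   0.0015] [386. 439.]
fork 0.78 [ 0.5832  0.2209 -0.0035] [322. 261.]
fork 0.66 [ 0.2826  0.2593 -0.0028] [178. 276.]
fork_seat 0.93 [0.5777 0.2228 0.1674] [318. 192.]
fork
[... 428 characters left out ...]
anger_grip 0.93 [0.5822 0.2205 0.1982] [272. 201.]
hanger_grip 0.6 [0.6016 0.3255 0.1013] [227. 197.]
hanger_grip 0.22 [ 0.5502 -0.2007  0.0315] [467. 217.]
plate_mid 0.56 [ 0.548  -0.1989  0.029 ] [466. 218.]
plate_top 0.57 [ 0.5553 -0.1962  0.037 ] [466. 215.]
stand 0.72 [ 0.553  -0.1982 -0.0031] [461. 217.]
fork 0.92 [0.2834 0.2636 0.0023] [266. 338.]
fork 0.66 [ 0.5819  0.224  -0.003 ] [280. 209.]
fork_seat 0.95 [0.5789 0.2265 0.168 ] [271. 204.]
fork_seat 0.85 [0.2863 0.2626 0.1665] [256. 353.]
paint_tin 0.62 [0.7515 0.0087 0.0023] [371. 134.]
paint_tin 0.33 [ 0.5502 -0.1973  0.029 ] [465. 217.]
jar 0.85 [0.3786 0.0262 0.004 ] [367. 294.]
brush 0.96 [ 0.5671  0.4643 -0.0013] [177. 218.]
```

View pics/top1.png

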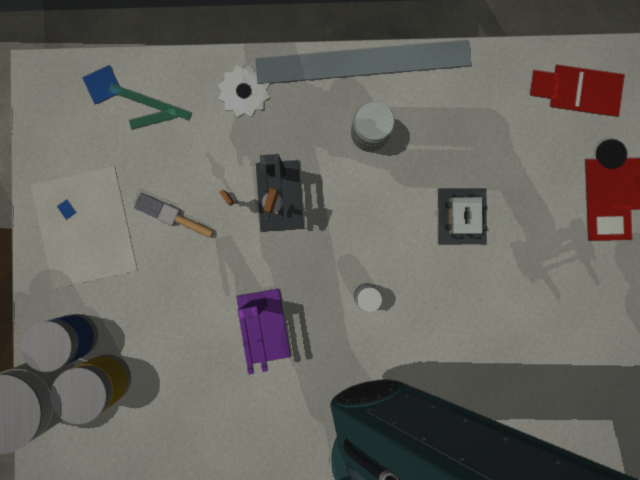

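View pics/side1.png

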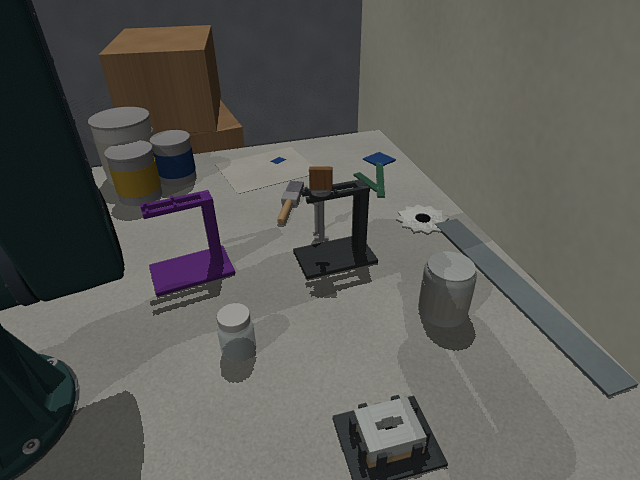

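Run:
```python
import cv2,numpy as np
t=cv2.imread("pics/top1.png");s=cv2.imread("pics/side1.png")
a=cv2.resize(t[150:250,200:330],(520,400),interpolation=cv2.INTER_CUBIC)
b=cv2.resize(t[175:260,420:510],None,fx=3.1,fy=3.1,interpolation=cv2.INTER_CUBIC)[:200+63]
c=cv2.resize(s[370:470,330:450],None,fx=2.3,fy=2.3,interpolation=cv2.INTER_CUBIC)
o=np.zeros((600,800,3),np.uint8); o[:400,:520]=a; o[:b.shape[0],521:521+min(279,b.shape[1])]=b[:,:279]
o[270:270+c.shape[0],524:524+276]=c[:,:276]
o[402:600,0:520]=cv2.resize(s[160:260,190:453],(520,198))
cv2.imwrite("pics/crop1.png",o)
```

```text
(no output)
```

View pics/crop1.png

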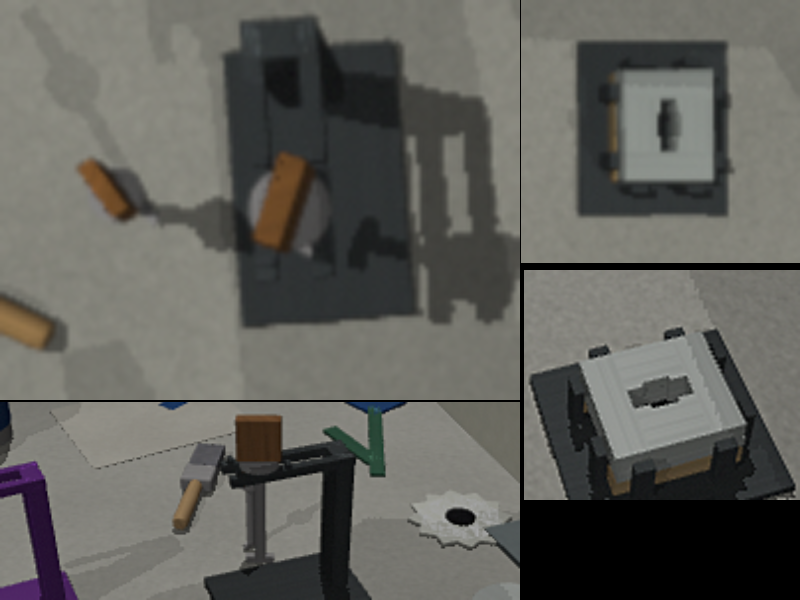

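The steel (dark) fork at top px (280,205) with the large hanger at (273,202) fits. The purple fork at (256,340) and the smaller hanger at (228,197), whose grip is only about 0.10 m high, are look-alikes. The enlarged crop confirms it. The stack is at (467,216), about in line with the world axes. I'll move above the hanger and look with the wrist camera.

servo_tool:
  commands:
    - [[40,-40,-30,0,-1],[82,-82,-60,0,-1],[124,-124,-76,0,-1],[166,-166,-76,0,-1],[207,-208,-76,0,-1]]

```text
time_s: 1.82
tool_pos: [0.322, -0.3038, 0.3213]
eef_rot: [0.987, 0.161, 0.001, 0.001]
contact_force: [0.9, 0.1, 0.8]
width: 0.998
finger_force: 0.0
```

servo_tool:
  commands:
    - [[41,-41,0,0,-1],[82,-82,0,0,-1],[124,-124,0,0,-1],[166,-166,0,0,-1],[207,-208,0,0,-1]]

```text
time_s: 2.45
tool_pos: [0.4517, -0.0404, 0.321]
eef_rot: [0.987, 0.162, 0.0, 0.0]
contact_force: [0.1, -0.2, 0.6]
width: 0.998
finger_force: 0.0
```

servo_tool:
  commands:
    - [[41,-41,0,8,-1],[82,-82,0,16,-1],[124,-124,0,25,-1],[170,-172,0,35,-1],[207,-208,0,35,-1]]

```text
time_s: 3.08
tool_pos: [0.5815, 0.2232, 0.3207]
eef_rot: [0.99, -0.143, 0.0, -0.0]
contact_force: [0.8, -1.2, 0.1]
width: 1.003
finger_force: 0.0
```

```bash
cat >> h.py <<'E'
np.set_printoptions(precision=4,suppress=True)
def st():
    s=bot.read_state(); r=R.from_quat(s["eef_rot"]).as_matrix()
    print("t",round(s["time_s"],2),"pos",s["tool_pos"],"yaw",round(np.degrees(np.arctan2(r[1,0],r[0,0])),2),"F",s["contact_force"].round(2),"M",s["torque"].round(2),"w",round(s["width"],3),"ff",round(s["finger_force"],1),"j6",s["joints"][5].round(2)); return s,r
def face(pic,mask,z):
    c,_=cv2.findContours(mask.astype(np.uint8),cv2.RETR_EXTERNAL,cv2.CHAIN_APPROX_NONE)
    c=max(c,key=cv2.contourArea)[:,0]; w=np.array([ray(pic,q,z)[:2] for q in c])
    return cv2.minAreaRect((w*1000).astype(np.float32)),cv2.boundingRect(c)
E
python3 - <<'E'
from h import *
st()
p=bot.capture("wrist"); save(p,"w1.png"); print(np.linalg.inv(p["camera_from_world"])[:3],p["K"][0,0])
for q in ["hanger","hanger_grip","fork","fork_seat"]:
    for r in bot.pinpoint(p,q):
        if r["p"]>.2: print(q,round(r["p"],2),world(p,r["location"]),proj(p,world(p,r["location"])).round())
def orange(p):
    h=cv2.cvtColor(p["image"],cv2.COLOR_RGB2HSV); return ((h[...,0]<18)&(h[...,1]>130)&(h[...,2]>60)).astype(np.uint8)
for c in ["wrist"]:
    m=orange(p); print(m.sum(),face(p,m,.221))
E
```

```text
t 3.08 pos [0.5815 0.2232 0.3207] yaw -16.46 F [ 0.81 -1.16  0.08] M [-0.01 -0.06 -0.03] w 1.003 ff 0.0 j6 2.11
[[-0.2834 -0.9256 -0.2509  0.65  ]
 [-0.959   0.2734  0.0746  0.203 ]
 [-0.0004  0.2618 -0.9651  0.4598]] 375.47305953783115
hanger 0.74 [0.5819 0.2154 0.1676] [337. 231.]
hanger 0.71 [0.6027 0.3239 0.0849] [227. 223.]
hanger 0.35 [ 0.3771  0.0245 -0.0033] [513. 305.]
hanger_grip 0.83 [0.5812 0.2221 0.1974] [329. 244.]
hanger_grip 0.6 [0.5964 0.3218 0.1059] [225. 233.]
fork 0.89 [ 0.5839  0.2235 -0.0032] [327. 200.]
fork 0.6 [ 0.2782  0.2662 -0.0018] [358. 410.]
1459 (((583.532470703125, 219.83726501464844), (12.380504608154297, 42.62065505981445), 69.84854888916016), (321, 217, 22, 63))
```

View pics/w1.png

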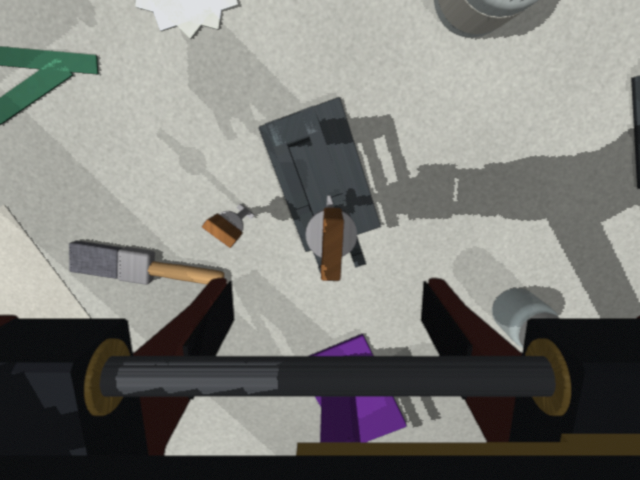

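The wrist picture shows the grip at px (331,244) over the steel fork, long axis yaw about -20°. The small hanger is at (222,230). I'll descend and grip.

servo_tool:
  commands:
    - [[2,2.4,40,3.7,-1],[2,2.4,75,3.7,-1],[2,2.4,100,3.7,-1],[2,2.4,114,3.7,-1],[2,2.4,117.5,3.7,-1]]

```text
time_s: 3.95
tool_pos: [0.5816, 0.217, 0.2029]
eef_rot: [0.985, -0.175, -0.0, 0.0]
contact_force: [0.8, -0.6, 0.2]
width: 1.003
finger_force: 0.0
```

servo_tool:
  commands:
    - [[0,0,0,0,0],[0,0,0,0,0.5],[0,0,0,0,1],[0,0,0,0,1],[0,0,0,0,1]]
  squeeze: 45

```text
time_s: 4.58
tool_pos: [0.5822, 0.2182, 0.2033]
eef_rot: [0.985, -0.174, 0.0, -0.0]
contact_force: [0.6, 0.6, -0.4]
width: 0.47
finger_force: 0.0
```

Run:
```python
from h import *
st()
p=bot.capture("top")
for a,b in [((256.3,163.8),(260.8,231.3)),((300,160.5),(304.3,228.3))]:
    A,B=ray(p,a,.01),ray(p,b,.01); print(A,B,np.degrees(np.arctan2(*(A-B)[1::-1])))
m=bot.outline_of(p,"fork")
for r in m: print(r["p"],face(p,r["region"],.01))
for q in ["plate_top","plate_mid","plate_low","stand"]:
    for r in bot.outline_of(p,q): print(q,r["p"],face(p,r["region"],.044 if "plate" in q else .006))
# stack crop thresholds: eye
g=cv2.cvtColor(p["image"],cv2.COLOR_RGB2GRAY)[190:245,435:495]; 
cv2.imwrite("pics/st.png",cv2.resize(g,None,fx=8,fy=8,interpolation=cv2.INTER_CUBIC))
br=(g>140).astype(np.uint8); print(br.sum())
full=np.zeros((480,640),np.uint8); full[190:245,435:495]=br
c,h=cv2.findContours(full,cv2.RETR_CCOMP,cv2.CHAIN_APPROX_NONE)
for k,x in enumerate(c):
    if len(x)>20:
        w=np.array([ray(p,q,.044)[:2] for q in x[:,0]])*1000; print(h[0][k],cv2.minAreaRect(w.astype(np.float32)))
```

```text
t 4.58 pos [0.5822 0.2182 0.2033] yaw -20.08 F [ 0.57  0.56 -0.36] M [ 0.03  0.01 -0.  ] w 0.47 ff 0.0 j6 2.17
[0.687  0.2756 0.01  ] [0.5304 0.2686 0.01  ] 2.5553229362446817
[0.692  0.1742 0.01  ] [0.5349 0.168  0.01  ] 2.2607025308647173
0.86 (((355.57196044921875, 275.92095947265625), (74.7225570678711, 102.84867095947266), 9.905532836914062), (237, 289, 47, 39))
0.56 (((550.1063842773438, 242.2834014892578), (55.505714416503906, 34.658103942871094), 88.57662963867188), (260, 215, 25, 16))
plate_top 0.81 (((554.4119873046875, -196.1735076904297), (64.64302062988281, 80.67981719970703), 88.26959228515625), (452, 197, 30, 37))
plate_top 0.62 (((376.5775146484375, 28.91424560546875), (62.82212448120117, 55.10761260986328), 43.57835388183594), (355, 283, 27, 29))
plate_low 0.41 (((554.445556640625, -196.1676025390625), (64.629150390625, 80.48212432861328), 88.26959228515625), (452, 197, 30, 37))
stand 0.78 (((556.7044677734375, -198.25172424316406), (113.17289733886719, 130.03756713867188), 88.30394744873047), (438, 187, 50, 57))
stand 0.34 (((587.4559326171875, 506.3531799316406), (112.77483367919922, 43.217872619628906), 64.0498275756836), (134, 193, 46, 33))
1387
[ 2 -1  1 -1] ((554.337646484375, -197.3722381591797), (62.61062240600586, 75.97505187988281), 88.55108642578125)
[-1 -1 -1  0] ((554.29248046875, -198.37997436523438), (20.047245025634766, 40.26551818847656), 88.24260711669922)
[ 3  0 -1 -1] ((548.6111450195312, -249.44393920898438), (15.597599983215332, 120.69098663330078), 88.18364715576172)
[-1  2 -1 -1] ((566.145751953125, -128.50750732421875), (4.457158088684082, 91.67623138427734), 88.31132507324219)
```

servo_tool:
  commands:
    - [[0,0,0,0,1],[0,0,0,0,1],[0,0,0,0,1],[0,0,0,0,1],[0,0,0,0,1]]
  squeeze: 45

```text
time_s: 5.5
tool_pos: [0.5821, 0.2181, 0.2032]
eef_rot: [0.985, -0.174, -0.0, -0.0]
contact_force: [-0.1, 0.9, -0.8]
width: 0.157
finger_force: 45.0
```

```bash
python3 -c "
from h import *
st()"
```

```text
t 5.5 pos [0.5821 0.2181 0.2032] yaw -20.09 F [-0.13  0.85 -0.84] M [ 0.14 -0.03  0.03] w 0.157 ff 45.0 j6 2.17
```

servo_tool:
  commands:
    - [[0,0,-6,0,1],[0,0,-12,0,1],[-14,5.8,-12,0,1],[-37,15.3,-12,0,1],[-68,28.2,-12,0,1]]

```text
time_s: 6.12
tool_pos: [0.5071, 0.2148, 0.2151]
eef_rot: [0.985, -0.175, -0.0, -0.0]
contact_force: [0.4, 0.8, -1.0]
width: 0.156
finger_force: 45.0
```

Run:
```python
from h import *
s,r=st()
p=bot.capture("side"); save(p,"s2.png")
cv2.imwrite("pics/s2c.png",cv2.resize(cv2.cvtColor(p["image"],cv2.COLOR_RGB2BGR)[100:300,220:460],(720,600)))
for q in ["hanger","hanger_grip"]:
    for k in bot.pinpoint(p,q):
        if k["p"]>.3: print(q,k["p"],world(p,k["location"]))
```

```text
t 6.12 pos [0.5071 0.2148 0.2151] yaw -20.1 F [ 0.42  0.83 -1.  ] M [0.04 0.03 0.03] w 0.156 ff 45.0 j6 2.2
hanger 0.6 [0.5985 0.3175 0.0853]
hanger_grip 0.68 [0.5056 0.2107 0.2097]
hanger_grip 0.51 [0.6015 0.3199 0.105 ]
```

View pics/s2c.png

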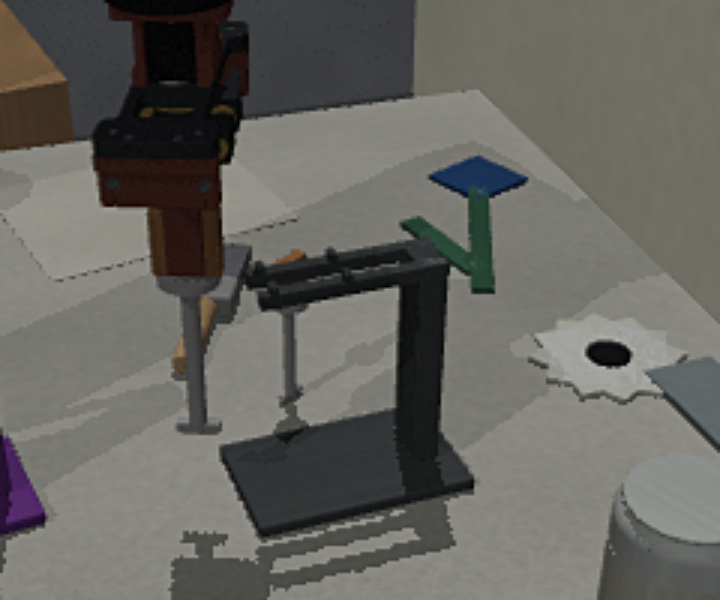

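The hanger hangs free of the fork and upright, with its foot at crop px (198,427). Next, over to the stand.

servo_tool:
  commands:
    - [[10,20,-10,0,1],[28,56,-25,0,1],[50,100,-25,0,1],[72,144,-25,0,1],[94,188,-25,0,1]]

```text
time_s: 6.9
tool_pos: [0.5328, 0.0044, 0.2405]
eef_rot: [0.985, -0.174, 0.001, -0.0]
contact_force: [-0.1, -0.3, -1.7]
width: 0.158
finger_force: 45.0
```

servo_tool:
  commands:
    - [[22,44,0,-4,1],[44,88,0,-10,1],[66,132,0,-15,1],[82,166,0,-18.35,1],[91,184,0,-18.35,1]]

```text
time_s: 7.52
tool_pos: [0.5549, -0.2001, 0.2402]
eef_rot: [1.0, -0.016, 0.0, 0.0]
contact_force: [0.1, -0.0, -2.5]
width: 0.156
finger_force: 45.0
```

Run:
```python
from h import *
s,r=st()
p=bot.capture("top")
for k in bot.pinpoint(p,"fork_seat")+bot.pinpoint(p,"fork"):
    print("seat top",k["p"],world(p,k["location"]))
p=bot.capture("side")
for k in bot.pinpoint(p,"fork_seat")+bot.pinpoint(p,"fork"):
    print("seat side",k["p"],world(p,k["location"]))
for q in ["plate_top","stand"]:
    for k in bot.pinpoint(p,q): print(q,k["p"],world(p,k["location"]))
b=cv2.cvtColor(p["image"],cv2.COLOR_RGB2BGR)
p=bot.capture("wrist"); save(p,"w2.png")
for q in ["plate_top","stand","hanger"]:
    for k in bot.pinpoint(p,q): print(q,k["p"],world(p,k["location"]))
c=cv2.cvtColor(p["image"],cv2.COLOR_RGB2BGR)
o=np.zeros((600,800,3),np.uint8); o[:450,:400]=cv2.resize(b[300:480,300:460],(400,450)); o[:300,400:]=cv2.resize(c,(400,300)); 
o[300:,400:]=cv2.resize(c[120:320,200:467],(400,300)); cv2.imwrite("pics/o3.png",o)
```

```text
t 7.53 pos [ 0.5549 -0.2001  0.2402] yaw -1.88 F [ 0.1  -0.03 -2.53] M [ 0.01  0.08 -0.01] w 0.156 ff 45.0 j6 1.14
seat top 0.77 [0.2846 0.2612 0.1693]
seat top 0.71 [0.5822 0.2258 0.1716]
seat top 0.76 [ 0.2856  0.2624 -0.0006]
seat top 0.74 [0.5811 0.2223 0.0002]
seat side 0.95 [0.2799 0.2578 0.1687]
seat side 0.58 [0.5761 0.2222 0.1669]
seat side 0.72 [ 0.2835  0.2603 -0.0002]
seat side 0.58 [ 0.5863  0.2182 -0.0026]
seat side 0.36 [ 0.5519 -0.1998  0.0355]
plate_top 0.78 [ 0.5502 -0.2016  0.0346]
stand 0.89 [ 0.5543 -0.202   0.0036]
plate_top 0.74 [ 0.5546 -0.2009  0.032 ]
stand 0.86 [ 0.555  -0.2034  0.0005]
hanger 0.87 [ 0.5558 -0.2017  0.2075]
```

View pics/o3.png

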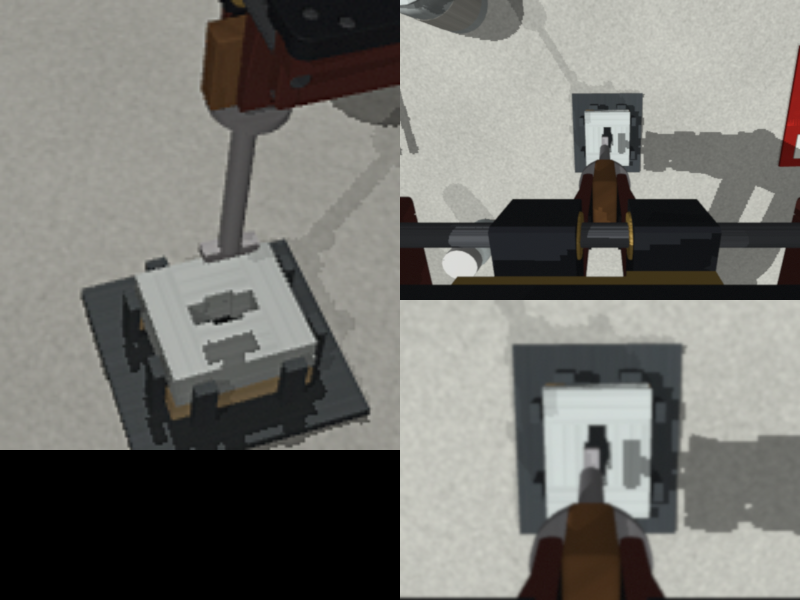

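Run:
```python
from h import *
for c,f,roi in [("side","side1.png",(400,445,360,420)),("top","top1.png",(195,240,445,490))]:
    p=bot.capture(c); im=cv2.imread("pics/"+f); 
    g=cv2.cvtColor(im,cv2.COLOR_BGR2GRAY); a,b,cc,d=roi
    sub=g[a:b,cc:d]; M=np.percentile(sub,90); print(c,"bright",M)
    # upsample, threshold
    up=cv2.resize(sub,None,fx=8,fy=8,interpolation=cv2.INTER_CUBIC)
    m=(up>0.75*M).astype(np.uint8)
    cs,h=cv2.findContours(m,cv2.RETR_CCOMP,cv2.CHAIN_APPROX_NONE)
    for k,x in enumerate(cs):
        if len(x)>60 and (h[0][k][3]>=0 or cv2.contourArea(x)>10000):
            uv=(x[:,0]+.5)/8-.5+[cc,a]
            w=np.array([ray(p,q,.044)[:2] for q in uv])*1000
            print("hole" if h[0][k][3]>=0 else "outer",cv2.minAreaRect(w.astype(np.float32)), "bbox",w.min(0),w.max(0))
# now foot in current pictures
```

```text
side bright 151.0
outer ((554.4107666015625, -198.82977294921875), (67.31355285644531, 81.84164428710938), 73.2868423461914) bbox [ 512.6176 -233.5921] [ 593.9565 -155.6084]
hole ((553.2994384765625, -201.0357666015625), (18.262351989746094, 38.97965621948242), 89.4573745727539) bbox [ 533.7996 -210.2252] [ 572.7902 -191.8422]
hole ((550.9654541015625, -167.2997589111328), (6.031373023986816, 1.684821605682373), 1.8699567317962646) bbox [ 547.9539 -168.2072] [ 553.9926 -166.4799]
top bright 143.0
outer ((554.2208251953125, -196.6477508544922), (65.32830047607422, 78.74517822265625), 88.57884979248047) bbox [ 514.137  -229.9592] [ 593.1935 -163.9863]
hole ((554.450439453125, -197.2701873779297), (16.983657836914062, 39.11956024169922), 88.2421646118164) bbox [ 534.9298 -205.794 ] [ 574.0939 -188.6013]
```

Run:
```python
from h import *
s,r=st()
t=s["tool_pos"]
for c in ["side","wrist"]:
    p=bot.capture(c)
    for L in [103,110,117,125]:
        z=t[2]-.0332-L/1000
        print(c,L,proj(p,[t[0]-.015,t[1],z+.005]).round(1),proj(p,[t[0],t[1],z]).round(1),proj(p,[t[0]+.015,t[1],z+.005]).round(1))
    a=p["image"]
    if c=="side": sub=a[385:445,365:425]
    else: sub=a[195:270,300:360]
    im=cv2.cvtColor(sub,cv2.COLOR_RGB2BGR); cv2.imwrite(f"pics/z_{c}.png",im)
a=cv2.resize(cv2.imread("pics/z_side.png"),(400,400),interpolation=cv2.INTER_CUBIC);b=cv2.resize(cv2.imread("pics/z_wrist.png"),(400,500),interpolation=cv2.INTER_CUBIC)
o=np.zeros((500,800,3),np.uint8);o[:400,:400]=a;o[:,400:]=b;cv2.imwrite("pics/z.png",o)
```

```text
t 8.22 pos [ 0.5546 -0.1976  0.2403] yaw -1.72 F [-0.75  1.36 -1.72] M [ 0.02 -0.02  0.02] w 0.158 ff 45.0 j6 1.14
side 103 [381.9 393.9] [392.4 393.4] [403.5 388.2]
side 110 [381.5 397.3] [392.  396.7] [403.  391.5]
side 117 [381.2 400.5] [391.6 400. ] [402.5 394.8]
side 125 [380.8 404.2] [391.1 403.6] [401.9 398.5]
wrist 103 [327.8 260.4] [327.2 239.5] [326.5 221.5]
wrist 110 [327.7 257.7] [327.2 237.3] [326.6 219.6]
wrist 117 [327.7 255. ] [327.2 235.1] [326.6 217.8]
wrist 125 [327.7 252.2] [327.2 232.7] [326.6 215.8]
```

View pics/z.png

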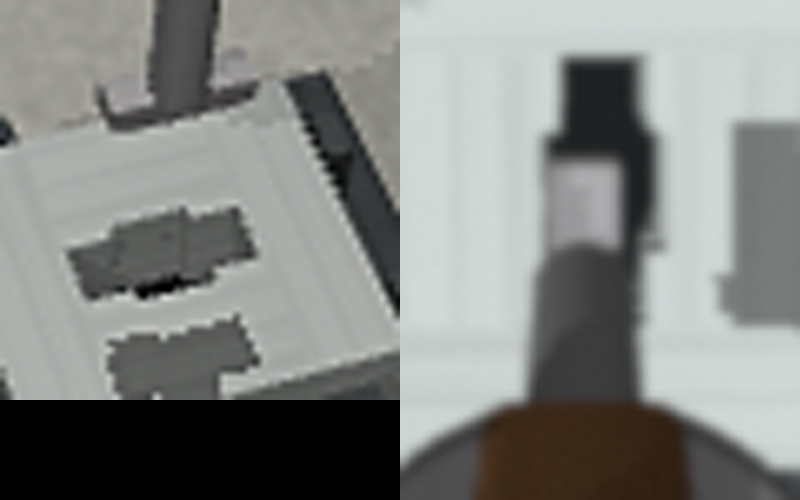

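Run:
```python
from h import *
s,r=st()
p=bot.capture("wrist")
print("ear far end, eye corner mid:",ray(p,(330.5,203.5),.044),ray(p,(330.5,215.2),.044))
for L in (117,122):
    z=s["tool_pos"][2]-.0332-L/1000; print("foot far top edge seen",ray(p,(327.7,218.2),z+.010),"tcp",s["tool_pos"])
```

```text
t 8.32 pos [ 0.5545 -0.1979  0.2402] yaw -1.73 F [ 0.14  0.12 -1.62] M [ 0.04  0.02 -0.02] w 0.161 ff 45.0 j6 1.14
ear far end, eye corner mid: [ 0.5723 -0.2012  0.044 ] [ 0.5617 -0.2009  0.044 ]
foot far top edge seen [ 0.5702 -0.1986  0.1   ] tcp [ 0.5545 -0.1979  0.2402]
foot far top edge seen [ 0.5692 -0.1986  0.095 ] tcp [ 0.5545 -0.1979  0.2402]
```

Side and wrist agree on the hole at (0.5535,-0.2005), and the foot matches the TCP laterally. The foot underside is about 120 mm below the origin. I'll correct the position and lower to just above the plates.

servo_tool:
  commands:
    - [[-1,2.5,10,0,1],[-1,2.5,20,0,1],[-1,2.5,29,0,1],[-1,2.5,35,0,1],[-1,2.5,35,0,1]]

```text
time_s: 9.0
tool_pos: [0.5531, -0.2002, 0.2044]
eef_rot: [1.0, -0.015, -0.001, -0.0]
contact_force: [0.7, 0.9, -1.9]
width: 0.157
finger_force: 45.0
```

Run:
```python
from h import *
s,r=st();t=s["tool_pos"]
p=bot.capture("side"); q=bot.capture("wrist"); s,r=st();t=s["tool_pos"]
for L in (117,122):
    z=t[2]-.0332-L/1000; print(L,z,"side",proj(p,[t[0]-.015,t[1],z+.005]),proj(p,[t[0],t[1],z]),proj(p,[t[0]+.015,t[1],z+.005]),"wrist far",proj(q,[t[0]+.015,t[1],z+.01]))
a=cv2.resize(cv2.cvtColor(p["image"],cv2.COLOR_RGB2BGR)[390:450,360:420],(400,400),interpolation=cv2.INTER_CUBIC)
b=cv2.resize(cv2.cvtColor(q["image"],cv2.COLOR_RGB2BGR)[180:255,300:360],(400,500),interpolation=cv2.INTER_CUBIC)
o=np.zeros((500,800,3),np.uint8);o[:400,:400]=a;o[:,400:]=b;cv2.imwrite("pics/z2.png",o)
```

```text
t 9.0 pos [ 0.5531 -0.2002  0.2044] yaw -1.74 F [ 0.67  0.92 -1.89] M [ 0.09 -0.02 -0.08] w 0.157 ff 45.0 j6 1.14
t 9.1 pos [ 0.5536 -0.2005  0.2053] yaw -1.74 F [ 0.38  0.48 -1.55] M [0.07 0.04 0.01] w 0.158 ff 45.0 j6 1.14
117 0.05506324348753387 side [379.5803 418.285 ] [389.6921 417.5438] [400.2725 412.514 ] wrist far [326.909  218.7836]
122 0.05006324348753388 side [379.3394 420.4422] [389.4057 419.6829] [399.9361 414.6758] wrist far [326.9182 217.4924]
```

View pics/z2.png

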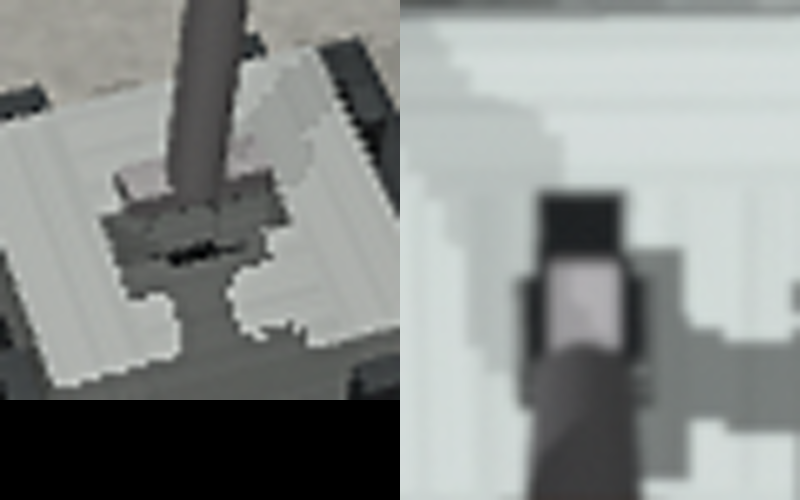

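Foot and keyhole line up to within about 1 mm: in the wrist half the foot centre is at x≈586 against the ears' centre at 582. Now I'll feel downward.

servo_tool:
  commands:
    - [[0,-0.4,2,0,1],[0,-0.4,4,0,1],[0,-0.4,6,0,1],[0,-0.4,8,0,1],[0,-0.4,8,0,1]]

```text
time_s: 9.72
tool_pos: [0.5533, -0.2, 0.1969]
eef_rot: [1.0, -0.015, -0.0, -0.0]
contact_force: [-0.0, -0.3, -2.0]
width: 0.154
finger_force: 45.0
```

servo_tool:
  commands:
    - [[0,0,1,0,1],[0,0,2,0,1],[0,0,3,0,1],[0,0,4,0,1],[0,0,4,0,1]]

```text
time_s: 10.35
tool_pos: [0.5533, -0.2, 0.193]
eef_rot: [1.0, -0.015, -0.0, -0.0]
contact_force: [0.5, 0.5, -2.1]
width: 0.159
finger_force: 45.0
```

```bash
python3 -c "
from h import *
st()"
```

```text
t 10.35 pos [ 0.5533 -0.2     0.193 ] yaw -1.74 F [ 0.55  0.55 -2.06] M [ 0.03 -0.   -0.04] w 0.159 ff 45.0 j6 1.14
```

servo_tool:
  commands:
    - [[0,0,1,0,1],[0,0,2,0,1],[0,0,3,0,1],[0,0,4,0,1],[0,0,4,0,1]]

```text
time_s: 10.98
tool_pos: [0.5534, -0.2, 0.189]
eef_rot: [1.0, -0.015, -0.0, -0.0]
contact_force: [0.5, -0.1, -1.7]
width: 0.156
finger_force: 45.0
```

```bash
python3 -c "
from h import *
st()"
```

```text
t 10.97 pos [ 0.5534 -0.2     0.189 ] yaw -1.74 F [ 0.5  -0.06 -1.68] M [ 0.   -0.02  0.02] w 0.156 ff 45.0 j6 1.14
```

servo_tool:
  commands:
    - [[0,0,1,0,1],[0,0,2,0,1],[0,0,3,0,1],[0,0,4,0,1],[0,0,4,0,1]]

```text
time_s: 11.6
tool_pos: [0.5534, -0.2, 0.185]
eef_rot: [1.0, -0.015, -0.0, -0.0]
contact_force: [0.1, 0.2, -2.0]
width: 0.16
finger_force: 45.0
```

```bash
python3 -c "
from h import *
st()"
```

```text
t 11.6 pos [ 0.5534 -0.2     0.185 ] yaw -1.74 F [ 0.11  0.18 -2.05] M [ 0.01 -0.01 -0.02] w 0.16 ff 45.0 j6 1.14
```

servo_tool:
  commands:
    - [[0,0,1,0,1],[0,0,2,0,1],[0,0,3,0,1],[0,0,4,0,1],[0,0,4,0,1]]

```text
time_s: 12.22
tool_pos: [0.5534, -0.2, 0.181]
eef_rot: [1.0, -0.015, -0.0, -0.0]
contact_force: [-0.4, 1.0, -1.3]
width: 0.159
finger_force: 45.0
```

```bash
python3 -c "
from h import *
st()"
```

```text
t 12.22 pos [ 0.5534 -0.2     0.181 ] yaw -1.74 F [-0.4   0.97 -1.25] M [ 0.02 -0.03 -0.05] w 0.159 ff 45.0 j6 1.14
```

servo_tool:
  commands:
    - [[0,0,1,0,1],[0,0,2,0,1],[0,0,3,0,1],[0,0,4,0,1],[0,0,4,0,1]]

```text
time_s: 12.85
tool_pos: [0.5534, -0.2, 0.1771]
eef_rot: [1.0, -0.015, -0.0, -0.0]
contact_force: [0.7, -0.4, -1.1]
width: 0.156
finger_force: 45.0
```

```bash
python3 -c "
from h import *
st()"
```

```text
t 12.85 pos [ 0.5534 -0.2     0.1771] yaw -1.74 F [ 0.75 -0.42 -1.09] M [ 0.07 -0.   -0.  ] w 0.156 ff 45.0 j6 1.14
```

servo_tool:
  commands:
    - [[0,0,1,0,1],[0,0,2,0,1],[0,0,3,0,1],[0,0,4,0,1],[0,0,4,0,1]]

```text
time_s: 13.48
tool_pos: [0.5534, -0.2, 0.173]
eef_rot: [1.0, -0.015, -0.0, -0.0]
contact_force: [-0.5, -0.3, -2.2]
width: 0.158
finger_force: 45.0
```

```bash
python3 -c "
from h import *
st()"
```

```text
t 13.47 pos [ 0.5534 -0.2     0.173 ] yaw -1.74 F [-0.5  -0.27 -2.25] M [0.01 0.04 0.04] w 0.158 ff 45.0 j6 1.14
```

servo_tool:
  commands:
    - [[0,0,1,0,1],[0,0,2,0,1],[0,0,3,0,1],[0,0,4,0,1],[0,0,4,0,1]]

```text
time_s: 14.1
tool_pos: [0.5534, -0.2, 0.169]
eef_rot: [1.0, -0.015, -0.0, -0.0]
contact_force: [0.5, 0.4, -1.6]
width: 0.157
finger_force: 45.0
```

```bash
python3 -c "
from h import *
st()"
```

```text
t 14.1 pos [ 0.5534 -0.2     0.169 ] yaw -1.74 F [ 0.48  0.38 -1.57] M [0.03 0.05 0.  ] w 0.157 ff 45.0 j6 1.14
```

servo_tool:
  commands:
    - [[0,0,1,0,1],[0,0,2,0,1],[0,0,3,0,1],[0,0,4,0,1],[0,0,4,0,1]]

```text
time_s: 14.72
tool_pos: [0.5534, -0.2, 0.165]
eef_rot: [1.0, -0.015, -0.0, -0.0]
contact_force: [0.1, -0.0, -1.6]
width: 0.157
finger_force: 45.0
```

servo_tool:
  commands:
    - [[0,0,0.5,0,1],[0,0,1,0,1],[0,0,1.5,0,1],[0,0,2,0,1],[0,0,2,0,1]]

```text
time_s: 15.35
tool_pos: [0.5534, -0.2, 0.1631]
eef_rot: [1.0, -0.015, -0.0, -0.0]
contact_force: [-0.0, 0.1, -1.3]
width: 0.152
finger_force: 45.0
```

```bash
python3 -c "
from h import *
st()"
```

```text
t 15.35 pos [ 0.5534 -0.2     0.1631] yaw -1.74 F [-0.01  0.11 -1.3 ] M [0.04 0.01 0.12] w 0.152 ff 45.0 j6 1.14
```

servo_tool:
  commands:
    - [[0,0,0.5,0,1],[0,0,1,0,1],[0,0,1.5,0,1],[0,0,1.5,0,1],[0,0,1.5,0,1]]

```text
time_s: 15.98
tool_pos: [0.5534, -0.2, 0.1617]
eef_rot: [1.0, -0.015, -0.0, -0.0]
contact_force: [0.5, -0.3, -0.7]
width: 0.157
finger_force: 45.0
```

```bash
python3 -c "
from h import *
st()"
```

```text
t 15.97 pos [ 0.5534 -0.2     0.1617] yaw -1.74 F [ 0.49 -0.29 -0.73] M [ 0.06 -0.02  0.02] w 0.157 ff 45.0 j6 1.14
```

servo_tool:
  commands:
    - [[0,0,0.5,0,1],[0,0,1,0,1],[0,0,1,0,1],[0,0,1,0,1],[0,0,1,0,1]]

```text
time_s: 16.6
tool_pos: [0.5535, -0.2, 0.1607]
eef_rot: [1.0, -0.015, 0.0, -0.0]
contact_force: [-0.6, -0.4, -1.7]
width: 0.158
finger_force: 45.0
```

```bash
python3 -c "
from h import *
st()"
```

```text
t 16.6 pos [ 0.5535 -0.2     0.1607] yaw -1.74 F [-0.64 -0.45 -1.68] M [ 0.03 -0.03  0.03] w 0.158 ff 45.0 j6 1.14
```

servo_tool:
  commands:
    - [[0,0,0.5,0,1],[0,0,1,0,1],[0,0,1.5,0,1],[0,0,1.5,0,1],[0,0,1.5,0,1]]

```text
time_s: 17.23
tool_pos: [0.5535, -0.2, 0.1591]
eef_rot: [1.0, -0.015, -0.0, -0.0]
contact_force: [0.5, -0.0, -1.7]
width: 0.16
finger_force: 45.0
```

```bash
python3 -c "
from h import *
st()"
```

```text
t 17.23 pos [ 0.5535 -0.2     0.1591] yaw -1.74 F [ 0.53 -0.05 -1.69] M [0.02 0.05 0.02] w 0.16 ff 45.0 j6 1.14
```

servo_tool:
  commands:
    - [[0,0,0.5,0,1],[0,0,1,0,1],[0,0,1.5,0,1],[0,0,1.5,0,1],[0,0,1.5,0,1]]

```text
time_s: 17.85
tool_pos: [0.5534, -0.2, 0.1576]
eef_rot: [1.0, -0.015, -0.0, -0.0]
contact_force: [0.5, -0.1, -1.6]
width: 0.156
finger_force: 45.0
```

```bash
python3 -c "
from h import *
st()"
```

```text
t 17.85 pos [ 0.5534 -0.2     0.1576] yaw -1.74 F [ 0.52 -0.08 -1.64] M [-0.01 -0.01  0.01] w 0.156 ff 45.0 j6 1.14
```

servo_tool:
  commands:
    - [[0,0,0.5,0,1],[0,0,1,0,1],[0,0,1.5,0,1],[0,0,1.5,0,1],[0,0,1.5,0,1]]

```text
time_s: 18.48
tool_pos: [0.5537, -0.2001, 0.1574]
eef_rot: [1.0, -0.015, 0.0, 0.0]
contact_force: [-2.2, 0.6, 8.8]
width: 0.159
finger_force: 45.0
```

```bash
python3 -c "
from h import *
st()"
```

```text
t 18.48 pos [ 0.5537 -0.2001  0.1574] yaw -1.74 F [-2.24  0.6   8.82] M [ 0.39  0.73 -0.05] w 0.159 ff 45.0 j6 1.14
```

The floor is felt at TCP z 0.1574, so the foot underside is 118 mm below the origin, matching the pictures. I'll lift 2 mm off the floor and turn crosswise.

servo_tool:
  commands:
    - [[0,0,-2,0,1],[0,0,-3.3,0,1],[0,0,-3.3,-8,1],[0,0,-3.3,-16,1],[0,0,-3.3,-24,1]]

```text
time_s: 19.1
tool_pos: [0.5534, -0.2, 0.1591]
eef_rot: [0.981, 0.195, -0.0, -0.0]
contact_force: [-0.6, -1.2, -1.4]
width: 0.156
finger_force: 45.0
```

```bash
python3 -c "
from h import *
st()"
```

```text
t 19.1 pos [ 0.5534 -0.2     0.1591] yaw 22.53 F [-0.63 -1.18 -1.44] M [ 0.   -0.06 -0.03] w 0.156 ff 45.0 j6 0.71
```

servo_tool:
  commands:
    - [[0,0,0,-8,1],[0,0,0,-16,1],[0,0,0,-24,1],[0,0,0,-32,1],[0,0,0,-33,1]]

```text
time_s: 19.73
tool_pos: [0.5533, -0.2, 0.1591]
eef_rot: [0.886, 0.464, -0.0, -0.0]
contact_force: [0.2, -0.2, -2.4]
width: 0.155
finger_force: 45.0
```

servo_tool:
  commands:
    - [[0,0,0,-8,1],[0,0,0,-16,1],[0,0,0,-24,1],[0,0,0,-32,1],[0,0,0,-33,1]]

```text
time_s: 20.35
tool_pos: [0.5534, -0.2, 0.1593]
eef_rot: [0.719, 0.695, -0.0, -0.0]
contact_force: [-0.1, 0.1, -1.5]
width: 0.16
finger_force: 45.0
```

```bash
python3 -c "
from h import *
st()"
```

```text
t 20.35 pos [ 0.5534 -0.2     0.1593] yaw 88.13 F [-0.13  0.13 -1.45] M [ 0.02 -0.06  0.  ] w 0.16 ff 45.0 j6 -0.43
```

servo_tool:
  commands:
    - [[0,0,-1,0,1],[0,0,-2,0,1],[0,0,-4,0,1],[0,0,-6,0,1],[0,0,-8,0,1]]

```text
time_s: 20.98
tool_pos: [0.5533, -0.1999, 0.1674]
eef_rot: [0.718, 0.696, -0.0, -0.0]
contact_force: [0.4, 0.6, -4.5]
width: 0.157
finger_force: 45.0
```

```bash
python3 -c "
from h import *
st()"
```

```text
t 20.98 pos [ 0.5533 -0.1999  0.1674] yaw 88.24 F [ 0.37  0.55 -4.54] M [-0.07 -0.03 -0.02] w 0.157 ff 45.0 j6 -0.43
```

servo_tool:
  commands:
    - [[0,0,-4,0,1],[0,0,-10,0,1],[0,0,-18,0,1],[0,0,-26,0,1],[0,0,-32,0,1]]

```text
time_s: 21.6
tool_pos: [0.5537, -0.2002, 0.2003]
eef_rot: [0.718, 0.696, 0.0, 0.0]
contact_force: [0.5, -1.2, -4.7]
width: 0.156
finger_force: 45.0
```

servo_tool:
  commands:
    - [[0,0,-6,0,1],[0,0,-16,0,1],[0,0,-26,0,1],[0,0,-34,0,1],[0,0,-38,0,1]]

```text
time_s: 22.22
tool_pos: [0.5537, -0.2001, 0.2383]
eef_rot: [0.718, 0.696, 0.0, 0.0]
contact_force: [0.7, 0.2, -4.4]
width: 0.16
finger_force: 45.0
```

Run:
```python
from h import *
st()
p=bot.capture("side")
cv2.imwrite("pics/s4.png",cv2.resize(cv2.cvtColor(p["image"],cv2.COLOR_RGB2BGR)[280:480,300:500],(600,600)))
```

```text
t 22.23 pos [ 0.5537 -0.2001  0.2383] yaw 88.26 F [ 0.67  0.21 -4.37] M [-0.08 -0.11  0.01] w 0.16 ff 45.0 j6 -0.43
```

View pics/s4.png

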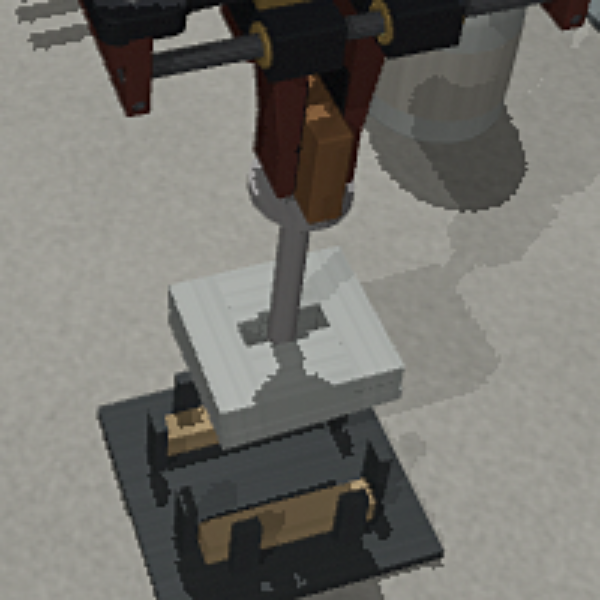

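All three plates hang level on the foot, stand empty (crop px (285,350) for the plates). Smooth transfer to the front of the fork.

servo_tool:
  commands:
    - [[6,-1,0,0,1],[24,-4,0,0,1],[50,-8,0,0,1],[80,-11,0,0,1],[112,-15,0,0,1]]

```text
time_s: 22.9
tool_pos: [0.5411, -0.0855, 0.2371]
eef_rot: [0.718, 0.696, 0.0, -0.001]
contact_force: [0.6, 0.2, -4.5]
width: 0.156
finger_force: 45.0
```

servo_tool:
  commands:
    - [[34,-4,0,0,1],[68,-8,0,0,1],[102,-12,0,0,1],[136,-16,0,0,1],[170,-20,0,0,1]]

```text
time_s: 23.52
tool_pos: [0.5257, 0.0851, 0.2372]
eef_rot: [0.718, 0.696, -0.0, -0.001]
contact_force: [0.4, -0.2, -3.7]
width: 0.159
finger_force: 45.0
```

servo_tool:
  commands:
    - [[34,-4,0,0,1],[66,-8,0,-1,1],[95,-12,0,-2,1],[118,-15,0,-3,1],[134,-16,0,-4,1]]

```text
time_s: 24.15
tool_pos: [0.5137, 0.219, 0.2372]
eef_rot: [0.692, 0.722, -0.0, -0.0]
contact_force: [0.9, 0.1, -5.4]
width: 0.159
finger_force: 45.0
```

servo_tool:
  commands:
    - [[0,0,0,0,1],[0,0,0,0,1],[0,0,0,0,1],[0,0,0,0,1],[0,0,0,0,1]]

```text
time_s: 24.78
tool_pos: [0.5152, 0.2169, 0.2375]
eef_rot: [0.693, 0.721, 0.0, -0.0]
contact_force: [0.4, -0.8, -4.6]
width: 0.154
finger_force: 45.0
```

Run:
```python
from h import *
s,r=st()
p=bot.capture("side"); q=bot.capture("wrist"); t=bot.capture("top")
for n,c in (("s",p),("w",q),("t",t)):
    np.savez("pics/"+n+".npz",K=c["K"],camera_from_world=c["camera_from_world"],image=c["image"])
print("ray lips side",ray(p,(321,190.8),.173))
for n,c in (("s",p),("w",q),("t",t)):
    print(n,proj(c,[.582,.219,.17]),proj(c,[.548,.2175,.17]),proj(c,[.657,.222,.17]))
    for k in bot.pinpoint(c,"fork_seat"): print(n,round(k["p"],2),world(c,k["location"]))
B=lambda c:cv2.cvtColor(c["image"],cv2.COLOR_RGB2BGR)
def crop(c,a,w,h,ow,oh):
    x,y=int(a[0]),int(a[1]); x=min(max(x,w),640-w); y=min(max(y,h),480-h); print("crop origin",x-w,y-h,"scale",ow/(2*w))
    return cv2.resize(B(c)[y-h:y+h,x-w:x+w],(ow,oh),interpolation=cv2.INTER_CUBIC)
o=np.zeros((600,800,3),np.uint8)
o[:300,:400]=crop(p,proj(p,[.58,.22,.17]),40,30,400,300)
o[:300,400:]=crop(t,proj(t,[.58,.22,.17]),40,30,400,300)
o[300:,:400]=crop(q,proj(q,[.58,.22,.17]),80,60,400,300)
o[300:,400:]=cv2.resize(B(p),(400,300))
cv2.imwrite("pics/z4.png",o)
```

```text
t 24.77 pos [0.5152 0.2169 0.2375] yaw 92.22 F [ 0.4  -0.85 -4.61] M [-0.06 -0.12  0.04] w 0.154 ff 45.0 j6 0.24
ray lips side [0.5812 0.2156 0.173 ]
s [320.9062 191.2614] [304.0926 194.3367] [356.9227 184.7568]
s 0.94 [0.5758 0.2215 0.1704]
s 0.59 [0.2808 0.2626 0.1703]
w [442.0371 270.4044] [383.4109 270.6716] [571.4041 270.318 ]
w 0.79 [0.577  0.2192 0.1727]
t [274.3162 202.33  ] [275.4647 219.5134] [271.9451 164.5133]
t 0.78 [0.286  0.2631 0.1677]
crop origin 279 161 scale 5.0
crop origin 233 173 scale 5.0
crop origin 358 208 scale 2.5
```

View pics/z4.png

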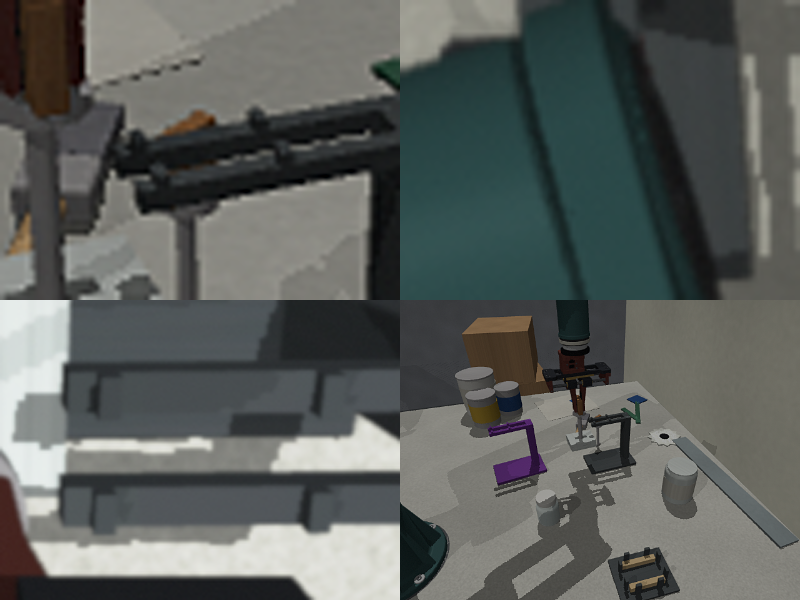

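Run:
```python
from h import *
d=np.load("pics/w.npz"); q={k:d[k] for k in d}
T=np.linalg.inv(q["camera_from_world"]);print(T[:3,3])
a=np.radians(2.4)
def W(x,y,z,s=(.582,.219)): return [s[0]+x*np.cos(a)-y*np.sin(a),s[1]+x*np.sin(a)+y*np.cos(a),z]
for y in (19,9,-9,-19):
  for z in (.17,.16):
    print(y,z,[((proj(q,W(x/1000,y/1000,z))-[358,208])*2.5+[0,300]).round() for x in (-34,-22.5,22.5)])
g=cv2.cvtColor(q["image"],cv2.COLOR_RGB2GRAY)
for u in (420,430,450,470,500): print(u,g[225:305,u])
```

```text
[0.5128 0.2881 0.3766]
19 0.17 [array([ 67., 377.]), array([117., 377.]), array([316., 376.])]
19 0.16 [array([ 61., 367.]), array([109., 367.]), array([299., 366.])]
9 0.17 [array([ 65., 419.]), array([115., 419.]), array([311., 419.])]
9 0.16 [array([ 59., 407.]), array([107., 407.]), array([294., 407.])]
-9 0.17 [array([ 62., 493.]), array([111., 493.]), array([303., 492.])]
-9 0.16 [array([ 56., 478.]), array([103., 478.]), array([287., 477.])]
-19 0.17 [array([ 61., 532.]), array([109., 532.]), array([299., 532.])]
-19 0.16 [array([ 55., 516.]), array([102., 516.]), array([283., 515.])]
420 [ 85  86  85  84  84  85  82  70  54  48  50  62  72  76  77  77  76  76
  77  77  77  76  76  77  78  77  77  77  80  81  83  82  83  85  85  86
  84  86 114 156 210 223 224 217 172 142 137 137 137 136 129 108  74  51
  47  47  50  61  79  84  85  86  85  85  85  85  85  85  86  86  85  85
  90 106 125 131 134 133 133 157]
430 [ 85  86  86  84  84  85  82  69  55  49  51  62  72  76  76  77  76  76
  77  76  77  76  77  77  76  76  77  78  81  82  82  83  84  85  86  87
  84  89 120 155 206 
[... 448 characters left out ...]
85  86
  93 113 126 130 131 128 126 127]
470 [ 43  41  41  40  39  40  41  45  46  47  54  72  83  83  83  86  86  86
  86  86  87  86  86  86  86  85  86  79  62  51  49  48  50  49  50  50
  55  80 117 137 162 181 203 215 217 216 214 213 210 211 202 156  94  54
  47  45  54  70  82  85  86  86  85  86  85  86  85  86  85  85  86  88
 129 198 220 222 222 221 220 221]
500 [ 35  35  35  34  35  36  39  44  46  47  53  69  77  79  80  83  84  85
  85  85  84  80  79  81  83  85  84  81  97 132 148 159 175 185 188 199
 207 215 219 222 224 223 222 222 223 223 222 220 216 212 195 136  74  49
  46  46  56  76  84  86  85  85  84  85  85  85  85  86  86  85  86  94
 136 193 217 221 222 221 219 218]
```

servo_tool:
  commands:
    - [[1.3,0,5,0,1],[1.3,0,12,0,1],[1.3,0,19,0,1],[1.3,0,23,0,1],[1.3,0,23,0,1]]

```text
time_s: 25.7
tool_pos: [0.5148, 0.2185, 0.214]
eef_rot: [0.693, 0.721, -0.0, -0.0]
contact_force: [-0.0, 0.4, -4.6]
width: 0.154
finger_force: 45.0
```

servo_tool:
  commands:
    - [[0,3,0,0,1],[0,9,0,0,1],[0,16,0,0,1],[0,23,0,0,1],[0,28,0,0,1]]

```text
time_s: 26.32
tool_pos: [0.5437, 0.2198, 0.2145]
eef_rot: [0.693, 0.721, 0.0, -0.0]
contact_force: [-0.6, -0.2, -4.6]
width: 0.155
finger_force: 45.0
```

```bash
python3 -c "
from h import *
st()"
```

```text
t 26.32 pos [0.5437 0.2198 0.2145] yaw 92.25 F [-0.6  -0.2  -4.64] M [-0.07 -0.03  0.02] w 0.155 ff 45.0 j6 0.23
```

servo_tool:
  commands:
    - [[0,5,0,0,1],[0,12,0,0,1],[0,19,0,0,1],[-0.3,25,0,0,1],[-0.3,28,0,0,1]]

```text
time_s: 26.95
tool_pos: [0.5715, 0.2205, 0.2144]
eef_rot: [0.693, 0.721, 0.0, -0.0]
contact_force: [-0.2, -0.1, -4.6]
width: 0.157
finger_force: 45.0
```

servo_tool:
  commands:
    - [[0,3,0,0,1],[0,7,0,0,1],[0,10,0,0,1],[0,10.3,0,0,1],[0,10.3,0,0,1]]

```text
time_s: 27.58
tool_pos: [0.5812, 0.2209, 0.2144]
eef_rot: [0.693, 0.721, -0.0, -0.0]
contact_force: [0.6, 0.0, -5.4]
width: 0.16
finger_force: 45.0
```

Run:
```python
from h import *
s,r=st(); q=bot.capture("wrist"); p=bot.capture("side"); st()
for c in (q,p):
  for n in ("fork_seat","hanger"):
    for k in bot.pinpoint(c,n): print(n,round(k["p"],2),world(c,k["location"]))
```

```text
t 27.57 pos [0.5812 0.2209 0.2144] yaw 92.26 F [ 0.58  0.03 -5.37] M [-0.01 -0.04 -0.02] w 0.16 ff 45.0 j6 0.21
t 27.68 pos [0.5811 0.2209 0.2145] yaw 92.26 F [ 0.02 -0.01 -5.51] M [-0.02 -0.05  0.01] w 0.157 ff 45.0 j6 0.21
hanger 0.63 [0.6014 0.3247 0.0832]
hanger 0.58 [0.5817 0.2126 0.1816]
fork_seat 0.84 [0.2803 0.2566 0.1716]
fork_seat 0.62 [0.5744 0.224  0.1686]
hanger 0.56 [0.5786 0.2193 0.1829]
hanger 0.44 [0.5969 0.3168 0.0862]
```

servo_tool:
  commands:
    - [[0,0.9,0,0,1],[0,0.9,2,0,1],[0,0.9,4,0,1],[0,0.9,6,0,1],[0,0.9,7,0,1]]

```text
time_s: 28.5
tool_pos: [0.5821, 0.221, 0.2072]
eef_rot: [0.693, 0.721, -0.0, -0.0]
contact_force: [0.3, -0.2, -4.1]
width: 0.158
finger_force: 45.0
```

servo_tool:
  commands:
    - [[0,0,1,0,1],[0,0,2,0,1],[0,0,3,0,1],[0,0,3.5,0,1],[0,0,3.5,0,1]]

```text
time_s: 29.12
tool_pos: [0.5822, 0.221, 0.204]
eef_rot: [0.693, 0.721, -0.0, -0.0]
contact_force: [0.8, -0.0, -4.5]
width: 0.156
finger_force: 45.0
```

```bash
python3 -c "
from h import *
st()"
```

```text
t 29.12 pos [0.5822 0.221  0.204 ] yaw 92.26 F [ 0.78 -0.05 -4.46] M [-0.02 -0.09 -0.01] w 0.156 ff 45.0 j6 0.21
```

servo_tool:
  commands:
    - [[0,0,0.5,0,1],[0,0,0.9,0,1],[0,0,1.2,0,1],[0,0,1.2,0,1],[0,0,1.2,0,1]]

```text
time_s: 29.75
tool_pos: [0.5822, 0.221, 0.2032]
eef_rot: [0.693, 0.721, 0.0, 0.0]
contact_force: [-2.1, -0.9, 1.0]
width: 0.157
finger_force: 45.0
```

```bash
python3 -c "
from h import *
st()"
```

```text
t 29.75 pos [0.5822 0.221  0.2032] yaw 92.26 F [-2.1  -0.94  1.04] M [-0.19  0.29  0.04] w 0.157 ff 45.0 j6 0.21
```

Seated on the prongs. I'll release and back off upward.

servo_tool:
  commands:
    - [[0,0,0,0,0.5],[0,0,0,0,0.2],[0,0,0,0,0],[0,0,0,0,0],[0,0,0,0,0]]

```text
time_s: 30.38
tool_pos: [0.5823, 0.221, 0.2028]
eef_rot: [0.693, 0.721, 0.0, -0.0]
contact_force: [0.5, -0.0, -0.6]
width: 0.501
finger_force: 0.0
```

```bash
python3 -c "
from h import *
st()"
```

```text
t 30.38 pos [0.5823 0.221  0.2028] yaw 92.26 F [ 0.52 -0.03 -0.63] M [-0.04 -0.12 -0.09] w 0.501 ff 0.0 j6 0.21
```

servo_tool:
  commands:
    - [[0,0,-8,0,0],[0,0,-25,0,0],[0,0,-50,0,0],[0,0,-80,0,0],[0,0,-110,0,0]]

```text
time_s: 31.0
tool_pos: [0.5824, 0.221, 0.3152]
eef_rot: [0.693, 0.721, 0.001, 0.0]
contact_force: [-0.8, -0.6, -0.8]
width: 0.501
finger_force: 0.0
```

servo_tool:
  commands:
    - [[0,0,0,0,0],[0,0,0,0,0],[0,0,0,0,0],[0,0,0,0,0],[0,0,0,0,0]]

```text
time_s: 31.62
tool_pos: [0.582, 0.2209, 0.3121]
eef_rot: [0.693, 0.721, -0.0, -0.0]
contact_force: [-0.5, -0.6, 0.8]
width: 0.498
finger_force: 0.0
```

Run:
```python
from h import *
st(); p=bot.capture("side"); save(p,"end.png")
for n in ("hanger","plate_top","plate_low"):
    for k in bot.pinpoint(p,n): print(n,round(k["p"],2),world(p,k["location"]))
# orange grip mask near the seat
h=cv2.cvtColor(p["image"],cv2.COLOR_RGB2HSV); m=((h[...,0]<18)&(h[...,1]>130)&(h[...,2]>60)).astype(np.uint8)
n,l,s,c=cv2.connectedComponentsWithStats(m)
for i in range(1,n):
    if s[i,4]>80: print(s[i],c[i])
print(proj(p,[.582,.221,.1985]))
```

```text
t 31.62 pos [0.582  0.2209 0.3121] yaw 92.26 F [-0.49 -0.6   0.85] M [-0.04 -0.12 -0.02] w 0.498 ff 0.0 j6 0.21
hanger 0.8 [0.5808 0.2197 0.1745]
hanger 0.57 [0.5969 0.3195 0.0854]
plate_top 0.6 [0.5778 0.2214 0.0762]
plate_low 0.73 [0.5814 0.2227 0.1709]
[320.4472 177.6925]
```

```bash
python3 -c "
from h import *
print(bot.finish_job())"
```

```text
the job is handed in; nothing more can be done
None
```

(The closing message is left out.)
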